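# Set the stop screw to the setting block

### The job

Slide the brass setting block along its channel, under the stop screw, until it is right up against the end stop. Then turn the T-bar driver clockwise to lower the screw until its spring foot just drags on the block: the foot touches and its red band has begun to sink into the sleeve but most of it still shows, never screwed down so hard that the band vanishes. Leave the block there, and leave the jar of brushes and the paste tub where they stand.

Things in the scene. Friction and masses are not known exactly. Their poses are not given: they have to be found in the camera images.
- stand: Grey stand fixed to the bench, 130 x 340 mm, base 12 mm thick; origin on the bench under the channel's centre line. Its +y runs along the channel (62 mm wide, rails 10 mm high) to the end stop, whose face is at y = +130 mm. The vertical screw (x = 0, y = +85 mm) passes through an arm 44 mm wide that overhangs from a post on the +x side, top 107 mm above the bench. Position and yaw vary.
- block_tab (a point): Centre of the dark wooden upright tab (40 x 16 mm in y, 44 mm high, top 86 mm above the bench) at the rear (-y) end of the yellow brass block, flush with its end. Block: 58 x 170 x 32 mm, 0.5 kg, loose in the channel, top 44 mm above the bench. Pushed along the stand's +y, 60 to 90 mm; against the end stop this point is at y = -32 mm in the stand's frame.
- bar_mid (a point): Middle of the T-bar driver's crossbar, on the vertical screw axis. 158 mm above the bench at driver joint 0; it sinks with the screw.
- bar_end (a point): Centre of the ball at one end of the driver's steel crossbar, 62 mm from the screw axis; the other ball lies opposite. Blue sleeves 17 mm thick, from 26 mm out to the 19 mm balls. The bar can be pushed round with closed fingertips; nothing else stands above the arm.
- foot_pad (a point): Centre of the underside of the screw's foot, a steel disc 22 mm across on a spring in the sleeve at the screw's lower end; between disc and sleeve is a red band 8 mm high that sinks into the sleeve as the foot is pressed up.
- driver (a joint): Turn of driver and screw, rad, grows clockwise seen from above, 0 to 5.0, starts between 0 and 1.0. The steep thread lowers screw and bar 24 mm a turn (3.82 mm a rad) and stays where it is left; friction 0.12 N m. At 0 the foot hangs 10 mm above the block's top face, so it meets the block at about 2.6 rad.
- foot (a joint): How far the foot is pressed up into its sleeve, m: 0 hanging free, 0.008 when the red band is just hidden, 0.010 at most. Spring: about 1 N when it starts to give, then 0.6 N more a mm.
- jar_brushes: Glass jar of brushes, 66 x 92 x 160 mm, loose, to be left alone; origin at the centre of its underside.
- paste_tub: Cream paste tub, 116 mm across, 39 mm high, loose, to be left alone; origin at the centre of its underside.
Things that resemble listed ones, but are neither listed nor needed, are in the scene too. What is meant by the part that bears block_tab is not purple, and is the larger of those in its own colour.

How it is judged:
On the way, in this order (a step that is already met when the one before it is completed fails the run):
1. the block is slid up against the end stop (y of block_tab in the frame of stand above -0.036 m), for 0.2 s.
2. the screw is lowered until its foot bears lightly on the block (value of joint foot between 0.0005 and 0.0055 m), for 0.2 s.
At the end, for the whole second after the job is handed in: The block lies flat in its channel within 4 mm of the end stop, the foot is pressed 0.5 to 5.5 mm up into its sleeve by the block, and the driver is still (all of step 2 and y of block_tab in the frame of stand above -0.036 m and angle between block_tab's own z axis and vertical below 0.03 rad and velocity of joint driver between -0.05 and 0.05 rad/s); the robot touches nothing.
It fails at once if the screw is screwed down so hard that the red band vanishes (value of joint foot above 0.008 m).
It fails at once if the jar of brushes is shoved or knocked over (distance of jar_brushes from where it was at the start of the episode above 0.03 m or angle between jar_brushes's own z axis and vertical above 0.5 rad).
It fails at once if the paste tub is shoved (distance of paste_tub from where it was at the start of the episode above 0.03 m).
It also fails if it takes over 45 s, if anything falls off the work surface, if the arm or the gripper's body presses on something with over 40 N, if the wrist force passes 120 N, or if a joint passes its speed limit or range.

### The arm

A 6-joint arm with a two-finger parallel gripper is mounted at the origin on a cart in front of the work surface, level with it; the furniture and walls round the work are solid. World frame = base frame: x ahead of the robot, y to its left, z up, the work surface at z = 0. Lengths are in m, angles in rad, forces in N, time in s.
With the tool pointing down it reaches from about 0.325 to 1 m from the base axis. Payload 5.1 kg.
Tool frame: the origin (TCP) lies at the very end of the fingers, on their centre line; the grasp point (between the pads) lies grip_point_offset behind it (grip_point_offset is the distance from the TCP to the grasp point, in m); z points along the fingers, y is the direction in which the jaws open and shut (so a half turn about z gives the same grasp; the last joint's range is limited). The gripper opens to 85 mm and grips with 20 to 120 N. Pads are 22 mm wide; open, the fingers measure 114 mm over their backs; the gripper's body (76 mm by 85 mm) begins 54 mm behind the grasp point. The pads swing forward as they close: fully open they stand 13 mm farther back than shut.
Start: joints at [1.081, 0.124, 1.65, -0, 1.367, -0.083], TCP at [0.257, 0.597, 0.231] pointing down, gripper open.
Joint ranges: [-2.61, 2.61], [-1.02, 2.33], [0.03, 2.71], [-1.35, 4.49], [0.32, 2.68], [-2.91, 2.91]. Speed limits (rad/s): [2.57, 2.57, 3.14, 3.14, 3.14, 3.14].

### API

Orientations are given as a unit quaternion [x, y, z, w].
In Python, from cell import get_obs, capture, close_job, grip_point_offset gives the robot as it stands.
- The arm moves only by the tool drive_tool, never from a script. Its argument "moves" is one flat list of numbers, 4 for each row, row after row: the shift along the tool's x, y, z in m, then the turn about the tool's z in degrees. A call has 1 to 20 rows; each row is the pose to reach, as a shift and turn from the pose measured when the call began, along the tool's axes at that moment; what a row does not reach only later rows make up. A row lasts 1/8 s, in which the tool goes at most 62.5 mm and 10.7 degrees, less where a joint would pass 70% of its speed; a pose out of reach is approached as far as the arm can. A call with a gripper value outside its range is refused whole. "claw" is the opening, from -1 (shut) to 1 (fully open), set as the call begins (left out, the last holds). The fingers move at their own pace and stop on an object; the grip force is fixed at half the most. Time passes only in rows, so rows that repeat a pose let the fingers close. It gives the time, the measured TCP pose, the force and the opening at its end, in the units of the state.
- get_obs(): the state, without advancing time (a new reading comes with each control period).
- capture(name): name is "scene" or "top" or "wrist"; returns a dict with "pixels" (384x512x3 uint8, red, green, blue), "fx", "fy", "cx", "cy" (pixels), "distortion" ([k1, k2, p1, p2, k3] as OpenCV has them; the pictures are not rectified), "xyz" and "attitude" of the camera in the world; the wrist camera has in their place "hand_eye" (4x4, takes a point from camera to tool coordinates, whose origin is the TCP and whose axes are the flange's). Camera axes: x right, y up, looking along -z (the intrinsics and any distortion apply to the point x, -y, -z); pixel columns grow to the right and rows downward; lengths in m; the calibration is good to about 2 mm. A picture is of the moment at which its call begins: read the wrist's pose just before it. There is no depth.
- close_job(): hands the job in, once; it reports no verdict.
The state is a dict: "time_s": time; "joint_positions": joint angles; "joint_velocities": joint speeds; "tau": joint torques, N m; "eef_pos": TCP position; "orientation": TCP orientation; "force": force on the tool from outside, world axes, zero at the start; "ft_torque": the same for the moment, N m; "width": finger opening in m.
Only numpy, scipy, OpenCV 4.12 (cv2) and the standard library are available. Lean on these libraries where they do the work, as an engineer would, in place of code of your own. Each camera call takes 0.05 s, during which the arm holds its last target. There are 200 camera calls.

## Working session

There is one attempt and no reset: what is moved stays moved. The work goes in short steps, Python scripts to look and compute and a tool call to move; the robot and the scene stay as the last step left them, time stands still between calls to the robot, and variables do not carry over. Pictures are saved under pics/ and viewed, about 8 in all and at most 12, crops included, and the job is handed in when it is done.

Besides the shell and the picture viewer there is one more tool, called after "Call:" as a command line: name --argument value ..., lists and objects as JSON in quotes. drive_tool: Moves the arm, as the interface text tells. Its arguments: {"type":"object","properties":{"moves":{"type":"array","items":{"type":"number"}},"claw":{"type":"number"}},"required":["moves"]}

```bash
mkdir -p pics
cat > h.py <<'E'
import numpy as np, cv2, pickle
from scipy.spatial.transform import Rotation as R
from cell import get_obs, capture, close_job, grip_point_offset
def snap(n,f):
    o=get_obs(); c=capture(n); c['obs']=o
    cv2.imwrite(f'pics/{f}.png',c['pixels'][:,:,::-1]); pickle.dump(c,open(f'pics/{f}.pkl','wb')); return c
def load(f): return pickle.load(open(f'pics/{f}.pkl','rb'))
def pose(c):
    if 'hand_eye' in c:
        H=np.array(c['hand_eye']);o=c['obs'];T=np.eye(4);T[:3,:3]=R.from_quat(o['orientation']).as_matrix();T[:3,3]=o['eef_pos'];M=T@H
        return M[:3,:3],M[:3,3]
    a=np.array(c['attitude']); 
    return (a if a.shape==(3,3) else R.from_quat(a).as_matrix()),np.array(c['xyz'])
def K(c): return np.array([[c['fx'],0,c['cx']],[0,c['fy'],c['cy']],[0,0,1.]]),np.array(c['distortion'],float)
def onz(c,px,z):
    k,d=K(c);r,t=pose(c);u=cv2.undistortPoints(np.array(px,float).reshape(-1,1,2),k,d)[:,0]
    v=np.c_[u[:,0],-u[:,1],-np.ones(len(u))]@r.T
    return t+v*((z-t[2])/v[:,2:3])
def proj(c,P):
    k,d=K(c);r,t=pose(c);q=(np.array(P,float).reshape(-1,3)-t)@r*[1,-1,-1]
    return cv2.projectPoints(q,np.zeros(3),np.zeros(3),k,d)[0][:,0]
def tool(p,o=None):
    o=o or get_obs(); return R.from_quat(o['orientation']).inv().apply(np.array(p)-o['eef_pos'])
E
python3 - <<'E'
from h import *
for n in('scene','top'):
    c=snap(n,n);print(n,c['xyz'],c['attitude'],c['fx'],c['distortion'])
o=get_obs();print(o,grip_point_offset)
a=np.vstack([load('scene')['pixels'],load('top')['pixels']])
E
```

```text
scene [ 0.33968698 -0.602876    0.68816898] [ 0.42902992 -0.09288888 -0.20000731  0.87595779] 364.5689393944903 [-0.11472091  0.          0.          0.          0.        ]
top [0.40239643 0.02940756 1.60726793] [-0.0665751   0.06241683  0.71313371 -0.69506274] 495.48387607737953 [-0.14051129  0.          0.          0.          0.        ]
{'time_s': 0.1, 'joint_positions': array([ 1.08141668e+00,  1.24421652e-01,  1.65156119e+00,  1.72578786e-05,
        1.36748499e+00, -8.25854386e-02]), 'joint_velocities': array([-0.00266006, -0.0014014 , -0.0026597 , -0.00091797, -0.00030718,
       -0.00054973]), 'tau': array([ 4.74057961e-04, -4.24927926e+01, -3.66654968e+01, -1.01629880e-04,
        3.84194660e-03,  2.02898127e-05]), 'eef_pos': array([0.25693449, 0.59645657, 0.2301737 ]), 'orientation': array([ 2.01999190e-01,  9.79385240e-01, -8.97125369e-04, -2.72600527e-04]), 'force': array([-0.53358086, -0.66343024, -1.32233739]), 'ft_torque': array([ 0.04666737, -0.08151966, -0.01770637]), 'width': 0.0854102992714366} 0.0187
```

View pics/scene.png

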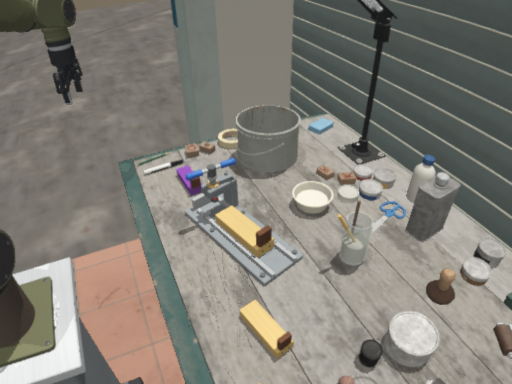

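View pics/top.png

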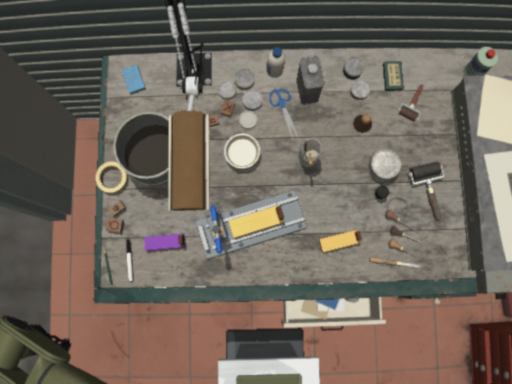

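The scene view shows the stand with the brass block and its tab at about (263,236). Look-alikes are the loose smaller yellow block (265,328) and the purple one (188,178). The one in the channel is yellow and larger, so I choose that. The top view shows the bar at about (217,228) and an unexplained brown panel (188,160), which I'll check as an obstacle.

Run:
```python
from h import *
s,t=load('scene'),load('top')
print('tcp in top',proj(t,get_obs()['eef_pos']),'base',proj(t,[0,0,0]))
for z in (.3,.5,.7,.9,1.1,1.3):
    P=onz(t,[(172,112),(208,112),(206,210),(170,210)],z);print(z,P[:,:2].round(2).tolist(),proj(s,P).round().tolist())
print('stand corners top z.012',onz(t,[(297,193),(306,227),(208,254),(199,222)],.012).round(3).tolist())
print('tab top',onz(t,[(280,211)],.086),'scene',onz(s,[(264,231)],.086))
print('bar',onz(t,[(214,207),(221,248)],.155),'scene',onz(s,[(193,176),(234,161)],.155))
print('jar',onz(t,[(312,165)],0),'tub',onz(s,[(312,208)],0))
a=cv2.resize(t['pixels'][180:270,180:320],None,fx=5.6,fy=5.6,interpolation=2)[:,:,::-1]
cv2.imwrite('pics/tc.png',a)
b=cv2.resize(s['pixels'][140:290,140:320],None,fx=4,fy=4,interpolation=2)[:,:,::-1]
cv2.imwrite('pics/sc.png',b)
```

```text
tcp in top [[ 54.01409244 333.71428637]] base [[268.76588361 406.55485526]]
0.3 [[0.86, 0.25], [0.86, 0.15], [0.59, 0.16], [0.59, 0.25]] [[298.0, 81.0], [316.0, 94.0], [217.0, 113.0], [205.0, 98.0]]
0.5 [[0.79, 0.22], [0.79, 0.13], [0.56, 0.14], [0.56, 0.22]] [[283.0, 12.0], [301.0, 19.0], [200.0, 31.0], [190.0, 22.0]]
0.7 [[0.72, 0.18], [0.72, 0.11], [0.53, 0.12], [0.53, 0.19]] [[263.0, -82.0], [278.0, -82.0], [178.0, -80.0], [170.0, -79.0]]
0.9 [[0.65, 0.15], [0.65, 0.1], [0.5, 0.1], [0.5, 0.15]] [[234.0, -193.0], [246.0, -200.0], [157.0, -200.0], [151.0, -193.0]]
1.1 [[0.58, 0.12], [0.58, 0.08], [0.47, 0.08], [0.47, 0.12]] [[221.0, -131.0], [231.0, -84.0], [224.0, 41.0], [202.0, -38.0]]
1.3 [[0.51, 0.08], [0.51, 0.06], [0.45, 0.06], [0.45, 0.08]] [[988.0, 4732.0], [1231.0, 6574.0], [2535.0, 10432.0], [1903.0, 7353.0]]
stand corners top z.012 [[0.675, -0.112, 0.012], [0.563, -0.136, 0.012], [0.484, 0.182, 0.012], [0.588, 0.21, 0.012]]
tab top [[ 0.60713515 -0.04999079  0.086     ]] scene [[ 0.6077497 -0.0529323  0.086    ]]
bar [[0.61486227 0.14864489 0.155     ]
 [0.49320503 0.12967874 0.155     ]] scene [[0.50260479 0.13732313 0.155     ]
 [0.620847   0.1543094  0.155     ]]
jar [[ 0.77018499 -0.16657236  0.        ]] tub [[0.81129544 0.04910182 0.        ]]
```

View pics/tc.png

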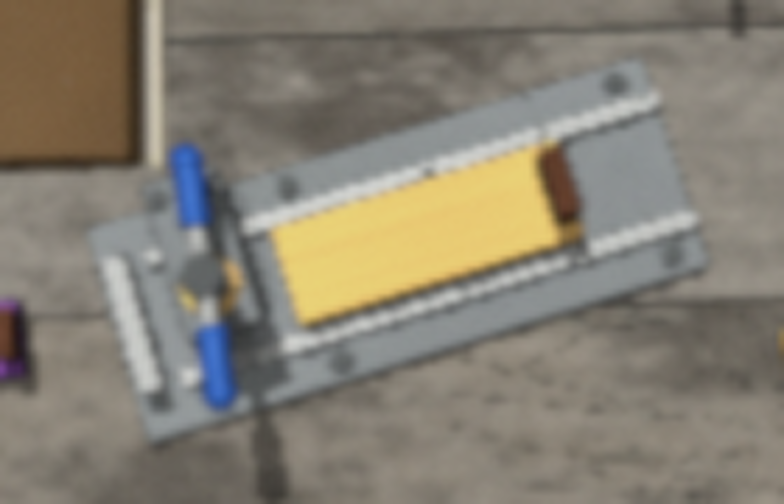

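View pics/sc.png

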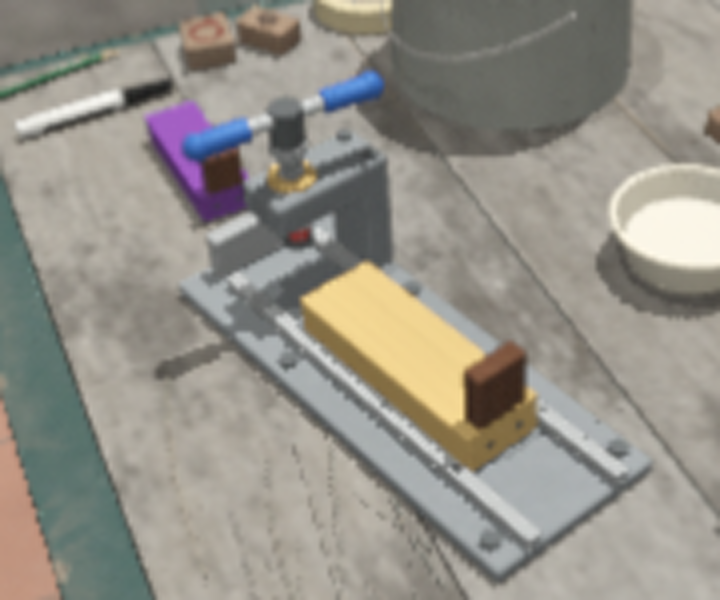

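The crops confirm the choice: the larger yellow block with its tab (560,185 in the top crop), and the bar at hub (207,282) with ends (185,155) and (220,395). The brown panel is an overhead object, apparently above z≈0.52, so I'll keep low near it.

Run:
```python
from h import *
s=load('scene')
print('jar base',onz(s,[(352,262)],0))
for p in ([.46,.15,.23],[.6185,-.095,.2],[.6185,-.095,.045]): print(tool(p).round(3))
o=get_obs();print(R.from_quat(o['orientation']).as_matrix().round(3))
```

```text
jar base [[ 0.79251761 -0.16765417  0.        ]]
[-0.363 -0.33   0.001]
[-0.606 -0.492  0.031]
[-0.606 -0.492  0.186]
[[-0.918  0.396 -0.001]
 [ 0.396  0.918 -0.002]
 [ 0.    -0.002 -1.   ]]
```

Call:
drive_tool --moves '[-0.045,-0.041,0,0,-0.09,-0.082,0,0,-0.136,-0.124,0,0,-0.18,-0.165,0,10,-0.227,-0.206,0,20,-0.272,-0.247,0,30,-0.318,-0.289,0,40,-0.363,-0.33,0,50,-0.4,-0.355,0,52,-0.45,-0.39,0.01,52,-0.5,-0.425,0.02,52,-0.55,-0.46,0.03,52,-0.606,-0.492,0.03,52,-0.606,-0.492,0.03,52,-0.606,-0.492,0.03,52]' --claw -1

```text
time_s: 1.98
eef_pos: [0.6183, -0.0952, 0.2002]
orientation: [0.611, 0.792, -0.001, -0.001]
force: [-0.1, -0.1, 0.4]
width: 0.0004
```

Run:
```python
from h import *
c=snap('wrist','w1');o=c['obs'];print(o['time_s'],o['eef_pos'],o['joint_positions'].round(2),o['width'],np.degrees(R.from_quat(o['orientation']).as_matrix()[:2,0]@[[1],[0]]),R.from_quat(o['orientation']).as_matrix().round(3))
print(pose(c)[1])
s=snap('scene','s2')
```

```text
1.975 [ 0.61834221 -0.09518114  0.2001966 ] [-0.24  0.09  1.74 -0.    1.31 -0.49] 0.0003893436782795009 [-14.49793953] [[-0.253  0.967 -0.003]
 [ 0.967  0.253 -0.001]
 [-0.    -0.003 -1.   ]]
[ 0.59872664 -0.0202279   0.34312003]
```

View pics/w1.png

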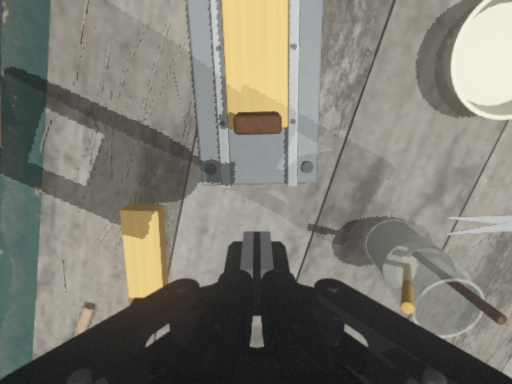

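View pics/s2.png

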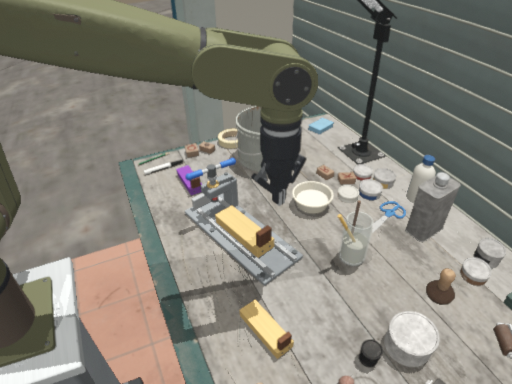

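The wrist view shows the tab's top at (258,123) and the rails at columns 211→226 (left) and 296→293 (right). The path behind the block is clear, and the jar stands off at (430,280). The scene view agrees.

Run:
```python
from h import *
c=load('w1')
L=onz(c,[(212,0),(225,183)],.022);Rr=onz(c,[(296,0),(293,183)],.022)
print(L,Rr)
for q in (L,Rr,(L+Rr)/2): 
    d=q[0]-q[1];print('yaw',np.degrees(np.arctan2(-d[0],d[1])))
B=onz(c,[(222,0),(228,128),(289,0),(289,128)],.044);print('block',B)
for a,b in((0,1),(2,3)): d=B[a]-B[b];print('yaw',np.degrees(np.arctan2(-d[0],d[1])))
t=onz(c,[(236,115),(280,113),(280,118),(236,119)],.086);print('tabtop',t)
# tool-frame of stuff
o=c['obs'];print('tab in tool',tool(t.mean(0),o),'screw in tool',tool([.558,.1425,.158],o))
print('jar',onz(c,[(395,250)],0))
```

```text
[[ 0.5390758   0.04315944  0.022     ]
 [ 0.5895226  -0.12414359  0.022     ]] [[ 0.61322681  0.06256203  0.022     ]
 [ 0.6611231  -0.10527299  0.022     ]]
yaw 16.77960601449451
yaw 15.927539255361046
yaw 16.353825949068707
block [[ 0.55138671  0.04097889  0.044     ]
 [ 0.58060451 -0.06247854  0.044     ]
 [ 0.60648093  0.05539226  0.044     ]
 [ 0.63719427 -0.04760326  0.044     ]]
yaw 15.770407006948837
yaw 16.604619174095166
tabtop [[ 0.58708314 -0.04469285  0.086     ]
 [ 0.62128707 -0.03406826  0.086     ]
 [ 0.62238727 -0.0378881   0.086     ]
 [ 0.58782963 -0.04779522  0.086     ]]
tab in tool [0.05580446 0.00073524 0.11418108] screw in tool [0.24522556 0.00187551 0.04213036]
jar [[ 0.81333951 -0.16236144  0.        ]]
```

Call:
drive_tool --moves '[0,0.002,0.05,-1.7,0,0.002,0.1,-1.7,0,0.002,0.152,-1.7,0.0,0.002,0.155,-1.7,0.012,0.002,0.155,-1.7,0.024,0.0015,0.155,-1.7,0.034,0.001,0.155,-1.7,0.042,0.001,0.155,-1.7,0.05,0.001,0.155,-1.7,0.058,0,0.155,-1.7,0.066,0,0.155,-1.7,0.074,0,0.155,-1.7,0.082,0,0.155,-1.7,0.09,-0.001,0.155,-1.7,0.096,-0.001,0.155,-1.7,0.1,-0.001,0.155,-1.7,0.104,-0.001,0.155,-1.7]'

```text
time_s: 4.2
eef_pos: [0.5918, 0.0054, 0.0473]
orientation: [0.599, 0.801, -0.001, 0.002]
force: [1.6, -5.8, 5.4]
width: -0.0002
```

Call:
drive_tool --moves '[0.003,0,0,0,0.006,0,0,0,0.009,0,0,0,0.009,0,0,0]'

```text
time_s: 4.7
eef_pos: [0.5891, 0.0145, 0.0473]
orientation: [0.599, 0.801, -0.0, 0.001]
force: [-0.6, -1.8, 2.8]
width: 0.0001
```

Run:
```python
from h import *
o=get_obs();print(o['force'],o['eef_pos'])
c=snap('scene','s3')
cv2.imwrite('pics/s3c.png',cv2.resize(c['pixels'][140:290,140:320],None,fx=4,fy=4,interpolation=2)[:,:,::-1])
```

```text
[-0.62180705 -1.8259431   2.79771867] [0.58912037 0.01448142 0.04727525]
```

View pics/s3c.png

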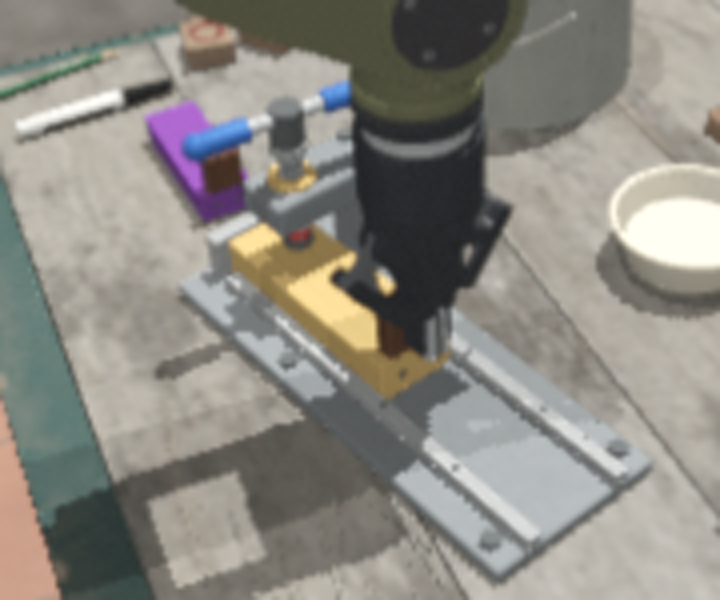

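The block is under the screw and its front edge (235,240) is not quite at the stop, so I keep pushing.

Call:
drive_tool --moves '[0.003,0,0,0,0.006,0,0,0,0.006,0,0,0]'

```text
time_s: 5.12
eef_pos: [0.5889, 0.0156, 0.0482]
orientation: [0.598, 0.801, -0.003, 0.005]
force: [3.4, -21.1, 2.5]
width: 0.0001
```

Call:
drive_tool --moves '[0.003,0,0,0,0.005,0,0,0,0.005,0,0,0]'

```text
time_s: 5.5
eef_pos: [0.5891, 0.0156, 0.0492]
orientation: [0.598, 0.802, -0.005, 0.009]
force: [3.4, -20.3, 2.1]
width: 0.0003
```

Call:
drive_tool --moves '[-0.02,0,0,0,-0.05,0,0,0,-0.06,0,-0.05,0,-0.06,0,-0.1,0,-0.06,0,-0.15,0,-0.06,0,-0.2,0,-0.06,0,-0.2,0]'

```text
time_s: 6.38
eef_pos: [0.6068, -0.0378, 0.2559]
orientation: [0.598, 0.802, -0.003, 0.013]
force: [0.5, -0.1, 0.2]
width: -0.0004
```

Run:
```python
from h import *
c=snap('wrist','w2');o=c['obs'];print(o['time_s'],o['eef_pos'],o['joint_positions'].round(2));print(R.from_quat(o['orientation']).as_matrix().round(3))
c=snap('scene','s4')
a=cv2.resize(c['pixels'][145:235,165:285],None,fx=3.2,fy=3.2,interpolation=2)
b=cv2.resize(load('w2')['pixels'][:288],(512,288))
im=np.zeros((580,512,3),np.uint8);im[:288]=b;im[290:290+288,:384]=a
cv2.imwrite('pics/j1.png',im[:,:,::-1])
```

```text
6.375 [ 0.60678694 -0.03775187  0.25594806] [-0.14  0.01  1.73 -0.02  1.38 -0.43]
[[-0.286  0.958  0.017]
 [ 0.958  0.286 -0.02 ]
 [-0.024  0.011 -1.   ]]
```

View pics/j1.png

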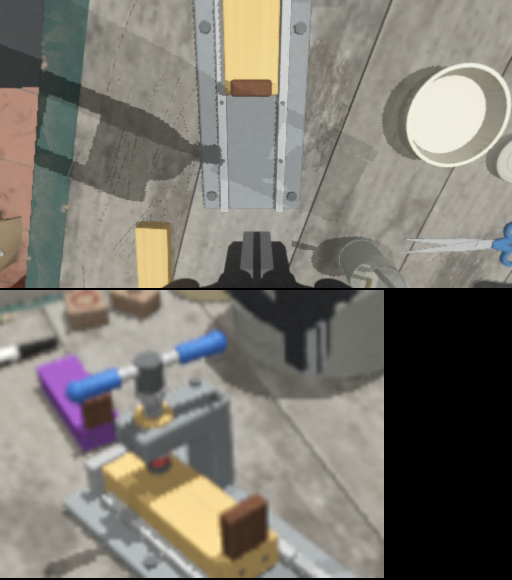

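The lower crop shows the block's front (105,467) at the stop and the foot with its red band (160,462) hanging above the block. The bar is unmoved, with balls at (75,392) and (222,341). Next I triangulate the bar and check the wrist's height.

Run:
```python
from h import *
s,t=load('scene'),load('top')
print('tab now',onz(s,[(241.6,213)],.086))
# triangulate ball ends: scene (188.4,176.9),(234.4,160.9); top from crop
T=[(180+220/5.6,180+397/5.6),(180+184/5.6,180+153/5.6)]
S=[(188.0,177.0),(235.2,160.6)]
from scipy.optimize import least_squares
for a,b in zip(S,T):
    f=least_squares(lambda p:np.r_[proj(s,p)[0]-a,proj(t,p)[0]-b],[.55,.14,.15]);print(f.x.round(4),f.fun.round(2))
print('wrist',[(z,proj(s,[.618,-.095,z])[0].round()) for z in(.2,.4,.45,.5,.55)])
print('lamp?',[(z,proj(s,[.6,.15,z])[0].round()) for z in(.45,.5,.55)])
C=np.array([.558,.1425])
for ang in (232,213,203,193,183,173,163,153,143,133,123,113,103):
    r=.052;p=[C[0]+r*np.cos(np.radians(ang)),C[1]+r*np.sin(np.radians(ang)),.137];print(ang,np.round(p,3),tool(p).round(3))
```

```text
tab now [[0.58562531 0.02829932 0.086     ]]
[0.4872 0.1342 0.1584] [-0.72  0.16  0.12 -0.86]
[0.6185 0.1504 0.1582] [-1.52  0.32  0.43 -1.69]
wrist [(0.2, array([277., 203.])), (0.4, array([280., 115.])), (0.45, array([280.,  88.])), (0.5, array([281.,  59.])), (0.55, array([282.,  27.]))]
lamp? [(0.45, array([219.,  50.])), (0.5, array([218.,  27.])), (0.55, array([216.,   2.]))]
232 [0.526 0.102 0.137] [ 0.158 -0.036  0.11 ]
213 [0.514 0.114 0.137] [ 0.173 -0.043  0.109]
203 [0.51  0.122 0.137] [ 0.182 -0.045  0.109]
193 [0.507 0.131 0.137] [ 0.191 -0.045  0.109]
183 [0.506 0.14  0.137] [ 0.2   -0.044  0.109]
173 [0.506 0.149 0.137] [ 0.209 -0.041  0.109]
163 [0.508 0.158 0.137] [ 0.217 -0.036  0.109]
153 [0.512 0.166 0.137] [ 0.224 -0.031  0.108]
143 [0.516 0.174 0.137] [ 0.23  -0.024  0.108]
133 [0.523 0.181 0.137] [ 0.235 -0.016  0.108]
123 [0.53  0.186 0.137] [ 0.238 -0.008  0.108]
113 [0.538 0.19  0.137] [0.24  0.001 0.108]
103 [0.546 0.193 0.137] [0.24  0.01  0.108]
```

Call:
drive_tool --moves '[0.05,-0.02,0.03,0,0.1,-0.036,0.05,0,0.158,-0.036,0.05,0,0.158,-0.036,0.085,0,0.158,-0.036,0.11,0,0.158,-0.036,0.11,0,0.164,-0.04,0.11,0,0.173,-0.043,0.109,0,0.182,-0.045,0.109,0,0.191,-0.045,0.109,0,0.2,-0.044,0.109,0,0.209,-0.041,0.109,0,0.217,-0.036,0.109,0,0.224,-0.031,0.108,0,0.23,-0.024,0.108,0,0.235,-0.016,0.108,0]'

```text
time_s: 8.48
eef_pos: [0.5223, 0.1816, 0.1367]
orientation: [0.598, 0.802, -0.006, 0.008]
force: [-3.3, -2.7, -0.2]
width: 0.0001
```

Run:
```python
from h import *
c=snap('scene','s5');o=c['obs'];print(o['time_s'],o['eef_pos'],o['force'])
cv2.imwrite('pics/s5c.png',cv2.resize(c['pixels'][120:235,150:285],None,fx=4,fy=4,interpolation=2)[:,:,::-1])
```

```text
8.475 [0.52229562 0.18158222 0.13667595] [-3.25247264 -2.66710082 -0.17743251]
```

View pics/s5c.png

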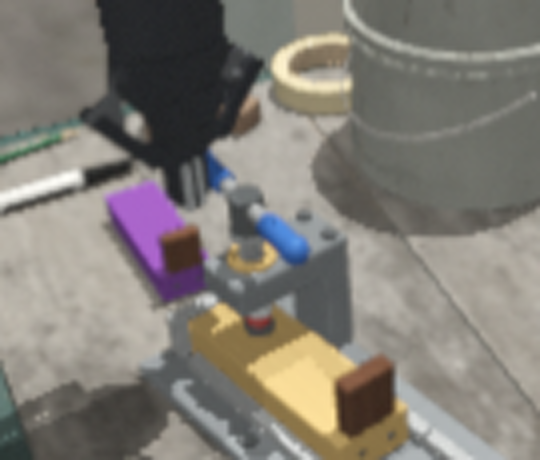

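The bar has turned, with its far ball now at (293,250) in the crop. The block is at the stop and the red band (258,325) still hangs clear. I continue the arc.

Run:
```python
from h import *
s=load('s5');b=onz(s,[(223.2,182.5)],.152)[0];C=np.array([.5555,.1425])
b0=onz(s,[(235.2,160.6)],.158)[0]
for q in(b0,b): v=q[:2]-C;print(q,np.hypot(*v),np.degrees(np.arctan2(v[1],v[0])))
o=get_obs();v=o['eef_pos'][:2]-C;print('finger',np.hypot(*v),np.degrees(np.arctan2(v[1],v[0])))
for ang in range(130,20,-9):
    r=.051;p=[C[0]+r*np.cos(np.radians(ang)),C[1]+r*np.sin(np.radians(ang)),.135];print(ang,tool(p).round(3))
```

```text
[0.62282576 0.1504062  0.158     ] 0.06778839580066752 6.697683745225568
[0.56241464 0.08209417 0.152     ] 0.0608003001427399 -83.46978586940898
finger 0.051304360260210326 129.1803882210292
130 [-0.001 -0.001  0.002]
121 [0.002 0.007 0.002]
112 [0.003 0.015 0.002]
103 [0.004 0.023 0.002]
94 [0.002 0.031 0.002]
85 [0.    0.038 0.002]
76 [-0.003  0.046  0.002]
67 [-0.008  0.052  0.002]
58 [-0.014  0.058  0.002]
49 [-0.02   0.063  0.002]
40 [-0.027  0.066  0.002]
31 [-0.035  0.069  0.003]
22 [-0.043  0.07   0.003]
```

Call:
drive_tool --moves '[0.002,0.007,0.002,0,0.003,0.015,0.002,0,0.004,0.023,0.002,0,0.002,0.031,0.002,0,0,0.038,0.002,0,-0.003,0.046,0.002,0,-0.008,0.052,0.002,0,-0.014,0.058,0.002,0,-0.014,0.058,0.002,0]'

```text
time_s: 9.65
eef_pos: [0.5838, 0.1851, 0.1355]
orientation: [0.598, 0.802, -0.004, 0.009]
force: [-0.5, 0.6, -0.7]
width: 0.0002
```

Run:
```python
from h import *
c=snap('scene','s6');o=c['obs'];print(o['time_s'],o['eef_pos'],o['force'])
a=cv2.resize(c['pixels'][130:220,150:270],None,fx=3.2,fy=3.2,interpolation=2)
b=np.hstack([cv2.resize(load(n)['pixels'][188:208,200:228],None,fx=14,fy=14,interpolation=2) for n in('s5','s6')])
im=np.zeros((570,790,3),np.uint8);im[:288,:384]=a;im[289:569,:784]=b
cv2.imwrite('pics/j2.png',im[:,:,::-1])
```

```text
9.65 [0.58380181 0.18505123 0.13551111] [-0.48087214  0.6382525  -0.66110565]
```

View pics/j2.png

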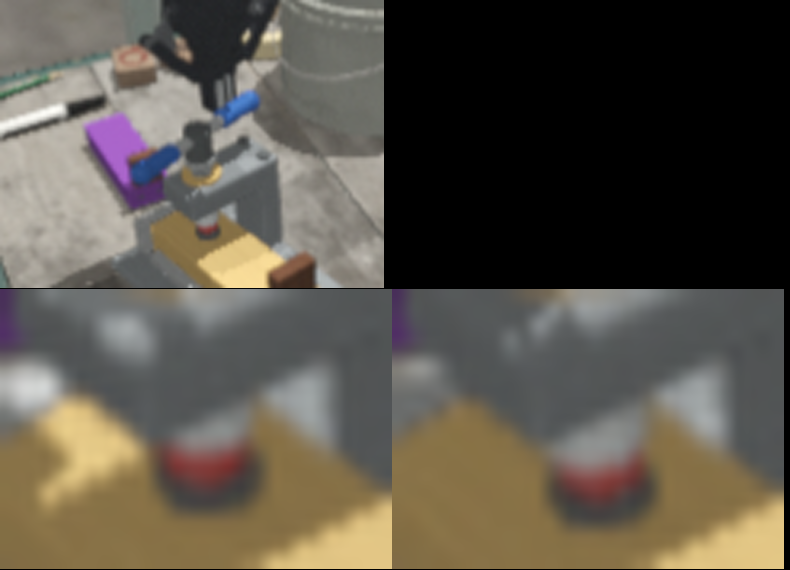

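Run:
```python
from h import *
s=load('s6');C=np.array([.5555,.1425])
a,b=onz(s,[(193.1,183.75),(228.75,160.6)],.148);v=(b-a)[:2];print(a,b,np.hypot(*v),np.degrees(np.arctan2(v[1],v[0])))
s4=load('s4');a,b=onz(s4,[(188,177),(235.2,160.6)],.158);v=(b-a)[:2];print(np.hypot(*v),np.degrees(np.arctan2(v[1],v[0])))
for z in(.040,.044,.048,.054,.062):print(z,proj(s,[*C,z])[0].round(2))
for n in('s4','s5','s6'):
    p=load(n)['pixels'].astype(int);sub=p[185:212,205:224];red=np.clip(sub[:,:,0]-sub[:,:,1:].max(2)-0,0,None)*(sub[:,:,1]<sub[:,:,2]+12)
    red=red*(red>15);print(n,'redsum',red.sum(),'centroid row',185+(red.sum(1)@np.arange(27))/red.sum())
    col=p[186:208,212:217].mean(1);print([tuple(x) for x in col.round().astype(int).tolist()])
```

```text
[0.49518659 0.11538437 0.148     ] [0.61261749 0.17232712 0.148     ] 0.1305085945935686 25.86894540879638
0.13460912379077764 6.727224632860313
0.04 [215.85 203.82]
0.044 [215.73 202.71]
0.048 [215.61 201.6 ]
0.054 [215.42 199.91]
0.062 [215.18 197.65]
s4 redsum 771 centroid row 198.38261997405965
[(184, 158, 103), (167, 148, 110), (165, 164, 158), (162, 166, 167), (140, 144, 146), (111, 115, 117), (92, 96, 96), (85, 89, 89), (84, 87, 88), (84, 87, 87), (88, 88, 88), (103, 83, 82), (119, 62, 59), (113, 59, 56), (83, 63, 63), (72, 70, 66), (104, 91, 67), (128, 108, 69), (135, 113, 70), (136, 114, 70), (136, 114, 71), (136, 114, 71)]
s5 redsum 855 centroid row 200.07251461988304
[(174, 149, 97), (157, 138, 101), (148, 146, 138), (132, 135, 135), (107, 110, 111), (90, 93, 95), (85, 88, 89), (84, 87, 87), (83, 86, 87), (83, 86, 86), (88, 91, 92), (107, 110, 109), (129, 127, 126), (131, 99, 97), (127, 61, 58), (101, 59, 57), (74, 64, 63), (80, 74, 66), (122, 103, 69), (134, 112, 69), (135, 113, 70), (136, 113, 70)]
s6 redsum 707 centroid row 201.06789250353606
[(160, 136, 89), (152, 133, 97), (148, 146, 139), (137, 140, 140), (110, 114, 115), (91, 94, 95), (85, 88, 88), (83, 86, 87), (83, 86, 87), (83, 86, 87), (88, 91, 92), (108, 110, 110), (129, 132, 130), (139, 139, 137), (136, 115, 113), (127, 72, 70), (100, 59, 57), (74, 65, 63), (80, 75, 66), (123, 104, 70), (134, 112, 70), (135, 113, 70)]
```

Bar angle and foot rows agree: the driver is at about 2.96 rad with the foot pressed about 1.3 mm. I turn a further ~23° (+1.6 mm), then back off and lift.

Call:
drive_tool --moves '[-0.003,0.003,0,0,-0.006,0.005,0,0,-0.01,0.007,0,0,-0.013,0.008,0,0,-0.016,0.009,0,0,-0.018,0.01,0,0,-0.018,0.01,0,0,-0.018,0.01,0,0]'

```text
time_s: 10.7
eef_pos: [0.5987, 0.1706, 0.1362]
orientation: [0.598, 0.802, -0.004, 0.009]
force: [-0.7, 1.1, -0.3]
width: -0.0001
```

Call:
drive_tool --moves '[0.008,-0.003,0,0,0.018,-0.008,0,0,0.02,-0.008,-0.02,0,0.02,-0.008,-0.065,0,0.02,-0.008,-0.065,0]'

```text
time_s: 11.32
eef_pos: [0.5878, 0.1897, 0.208]
orientation: [0.597, 0.802, -0.0, 0.013]
force: [-0.6, -0.3, -0.8]
width: -0.0002
```

Run:
```python
from h import *
c=snap('scene','s7');o=c['obs'];print(o['time_s'],o['eef_pos'],o['force'])
a=cv2.resize(c['pixels'][130:220,150:270],None,fx=3.2,fy=3.2,interpolation=2)
b=np.hstack([cv2.resize(load(n)['pixels'][188:208,200:228],None,fx=14,fy=14,interpolation=2) for n in('s6','s7')])
im=np.zeros((570,790,3),np.uint8);im[:288,:384]=a;im[289:569,:784]=b
cv2.imwrite('pics/j3.png',im[:,:,::-1])
p=c['pixels'].astype(int);print(p[186:208,212:217].mean(1).round().astype(int).tolist())
```

```text
11.325 [0.58776252 0.18968613 0.2079983 ] [-0.56003544 -0.28721187 -0.78489638]
[[159, 134, 86], [149, 131, 96], [147, 144, 138], [143, 146, 147], [125, 129, 130], [102, 106, 107], [88, 92, 93], [84, 86, 87], [82, 84, 85], [82, 84, 85], [87, 90, 90], [106, 109, 108], [127, 130, 128], [137, 139, 137], [137, 131, 130], [126, 90, 87], [97, 62, 60], [72, 63, 61], [78, 73, 64], [121, 102, 68], [132, 111, 69], [134, 112, 69]]
```

View pics/j3.png

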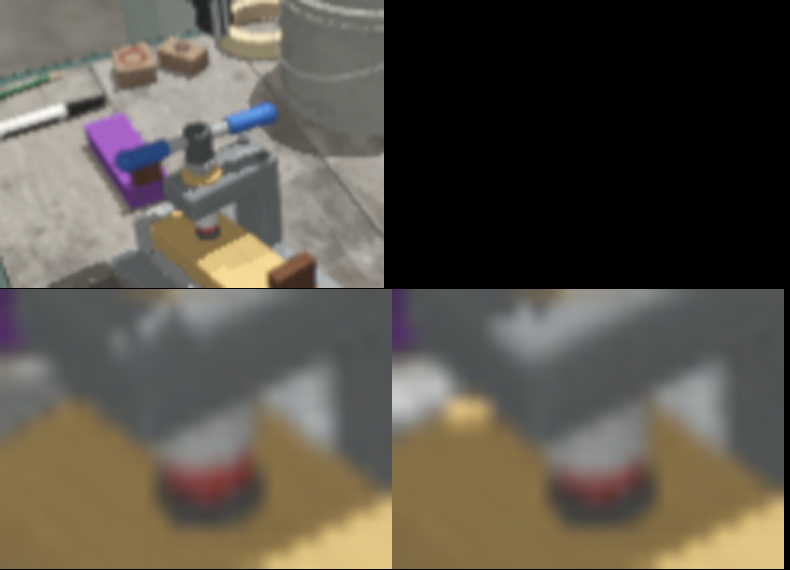

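The foot has not moved (dark disc in the same rows), while the sleeve sank further. The red band still shows at (600,485), and the bar's balls are at (124,160) and (268,112). I run one numeric check and hand in if it agrees.

Run:
```python
from h import *
s=load('s7')
a,b=onz(s,[(188.75,180),(233.75,165)],.1465);v=(b-a)[:2];ang=np.degrees(np.arctan2(v[1],v[0]));tot=np.radians(186.7-ang)
foot=(tot+.15)*3.82-10;print(ang,tot,'foot mm',foot,'tab',onz(s,[(150+292/3.2,130+262/3.2)],.086))
d={n:cv2.absdiff(load('s4')['pixels'][r],s['pixels'][r]).mean() for n,r in(('jar',np.s_[205:270,332:375]),('tub',np.s_[180:217,290:335]))};print(d)
if 1.5<foot<4.5: close_job();print('handed in')
```

```text
5.22158738183555 3.1673958214797926 foot mm 2.672452038052807 tab [[0.58650463 0.03254413 0.086     ]]
{'jar': np.float64(2.8546213476446036), 'tub': np.float64(2.694094094094094)}
the job is handed in; nothing more can be done
handed in
```

I slid the brass block against the end stop and turned the T-bar about 3.17 rad clockwise. I then backed off, lifted clear and handed the job in at about 11.4 s. No verdict was reported.

- **Block:** the push force jumped from about 2 N to 21 N with almost no further travel. In the scene picture the tab sat about 118 mm from the screw axis, against 117 mm expected at the stop.
- **Foot:** the bar angle puts the foot at about 2.7 mm up into its sleeve. That figure assumes a starting angle of about 0.15 rad, which I estimated. The last picture agrees: the foot stayed where it was while the sleeve sank further, and the red band still shows.
- **Jar and tub:** neither was approached, and their image patches changed only slightly between the pictures before and after the turning.
- **Robot:** the tool was lifted clear of the bar and the wrist force was under 1 N in each axis.

Two measurements disagreed a little. The two cameras differed by up to about 8 mm on where the screw axis is, which did not affect the pushing. The bar also measured about 130 mm long instead of 124 mm.

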